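# Put the weighing bench's tooling away

### The job

Put the five loose pieces on the weighing bench away, each upright on the floor of its place: both hexagonal dies in the shallow rectangular tray, packed side by side with one whole flat face of each squarely against the other's (no more than a few millimetres of gap), the large check weight in the wide bay of the grey case, the small check weight in its narrow bay, and the square sample pot in the square white tub. Set each piece down rather than dropping or throwing it, and let go of everything.

Things in the scene. Friction and masses are not known exactly. Their poses are not given: they have to be found in the camera images.
- die_a: loose solid aluminium hexagonal powder-pressing die, 48 mm across flats (27.7 mm per side), 26 mm tall, about 140 g, with a dark ring marking the shallow cup on its top; the two dies are identical. Origin: centre of its underside. z up; x is normal to one pair of flats (the other flats' normals lie at 60 and 120 degrees)
- die_b: loose solid aluminium hexagonal powder-pressing die, 48 mm across flats (27.7 mm per side), 26 mm tall, about 140 g, with a dark ring marking the shallow cup on its top; the two dies are identical. Origin: centre of its underside. z up; x is normal to one pair of flats (the other flats' normals lie at 60 and 120 degrees)
- weight_large: the larger of two loose steel check weights: round body 40 mm in diameter and 34 mm tall, topped on a short neck by a round grip knob 26 mm in diameter between heights 38 and 58 mm; about 420 g. Origin: centre of its underside, z up along its axis
- weight_small: the smaller of two loose steel check weights: round body 26 mm in diameter and 26 mm tall, topped on a short neck by a round grip knob 18 mm in diameter between heights 29 and 45 mm; about 140 g. Origin: centre of its underside, z up along its axis
- sample_pot: loose white plastic sample pot: rounded square body 48 x 48 mm, 48 mm tall, with a round cap 40 mm in diameter on top (60 mm overall), about 120 g. Origin: centre of its underside, z up, x and y normal to its flat sides
- die_tray: shallow rectangular dark steel tray fixed to the bench: 120 mm (x) by 170 mm (y) outside, walls 3 mm thick and 10 mm high over the bench, floor 3 mm above the bench. Origin: centre of its underside, z up, y along its long side
- weight_case: grey plastic open case with two bays, fixed to the bench: 90 mm (x) by 146 mm (y) outside, walls and divider 4 mm thick and 18 mm high over the bench, floor 4 mm above the bench. Origin: centre of its underside, z up, y along its long side. Wide bay: 82 mm (x) by 80 mm (y), centred at y = +29 mm; narrow bay: 82 mm (x) by 54 mm (y), centred at y = -42 mm. It may be turned any way round
- pot_tub: low square white plastic tub fixed to the bench: 110 x 110 mm outside, walls 4 mm thick and 20 mm high over the bench, floor 4 mm above the bench. Origin: centre of its underside, z up, x and y normal to its sides
There are look-alikes about, which are no part of the job. What is shaped like the pot_tub but orange is not meant.

How it is judged:
At the end, for the whole second after the job is handed in: All upright (0.12 rad), on the floor and at rest: dies in the tray, centres within 53 mm (gap up to 5 mm), flats parallel within 0.15 rad, offset along a face normal within 10 mm; large weight in the wide bay, small weight in the narrow bay, pot in the square tub (x of die_a in the frame of die_tray between -0.05 and 0.05 m and y of die_a in the frame of die_tray between -0.07 and 0.07 m and z of die_a in the frame of die_tray between 0 and 0.007 m and angle between each of die_a, die_b, weight_large, weight_small, sample_pot's own z axis and vertical below 0.12 rad and x of die_b in the frame of die_tray between -0.05 and 0.05 m and y of die_b in the frame of die_tray between -0.07 and 0.07 m and z of die_b in the frame of die_tray between 0 and 0.007 m and x of weight_large in the frame of weight_case between -0.03 and 0.03 m and y of weight_large in the frame of weight_case between -0.009 and 0.069 m and z of weight_large in the frame of weight_case between 0.001 and 0.008 m and x of weight_small in the frame of weight_case between -0.035 and 0.035 m and y of weight_small in the frame of weight_case between -0.067 and -0.017 m and z of weight_small in the frame of weight_case between 0.001 and 0.008 m and x of sample_pot in the frame of pot_tub between -0.035 and 0.035 m and y of sample_pot in the frame of pot_tub between -0.035 and 0.035 m and z of sample_pot in the frame of pot_tub between 0.001 and 0.008 m and horizontal distance between die_a and die_b below 0.053 m and (angle between the x axis of die_a and the x axis of die_b, either way round below 0.15 rad or angle between the x axis of die_a and the x axis of die_b, either way round between 0.897 and 1.197 rad) and ((x of die_b in the frame of die_a between 0.04 and 0.06 m and y of die_b in the frame of die_a between -0.01 and 0.01 m) or (x of die_b in the frame of die_a between -0.06 and -0.04 m and y of die_b in the frame of die_a between -0.01 and 0.01 m) or (x of die_b in the frame of die_a between 0.015 and 0.035 m and y of die_b in the frame of die_a between 0.0333 and 0.0533 m) or (x of die_b in the frame of die_a between 0.015 and 0.035 m and y of die_b in the frame of die_a between -0.0533 and -0.0333 m) or (x of die_b in the frame of die_a between -0.035 and -0.015 m and y of die_b in the frame of die_a between 0.0333 and 0.0533 m) or (x of die_b in the frame of die_a between -0.035 and -0.015 m and y of die_b in the frame of die_a between -0.0533 and -0.0333 m)) and linear speed of each of die_a, die_b, weight_large, weight_small, sample_pot below 0.02 m/s and angular speed of each of die_a, die_b, weight_large, weight_small, sample_pot below 0.2 rad/s); the robot touches nothing.
It fails at once if the die a is dropped or thrown (moves faster than 0.7 m/s out of the fingers) (linear speed of die_a above 0.7 m/s and contact force between the fingers and die_a below 0.05 N).
It fails at once if the die b is dropped or thrown (moves faster than 0.7 m/s out of the fingers) (linear speed of die_b above 0.7 m/s and contact force between the fingers and die_b below 0.05 N).
It fails at once if the weight large is dropped or thrown (moves faster than 0.7 m/s out of the fingers) (linear speed of weight_large above 0.7 m/s and contact force between the fingers and weight_large below 0.05 N).
It fails at once if the weight small is dropped or thrown (moves faster than 0.7 m/s out of the fingers) (linear speed of weight_small above 0.7 m/s and contact force between the fingers and weight_small below 0.05 N).
It fails at once if the sample pot is dropped or thrown (moves faster than 0.7 m/s out of the fingers) (linear speed of sample_pot above 0.7 m/s and contact force between the fingers and sample_pot below 0.05 N).
It also fails if it takes over 122 s, if anything falls off the work surface, if the arm or the gripper's body presses on something with over 40 N, if the wrist force passes 120 N, or if a joint passes its speed limit or range.

### The arm

A 7-joint arm with a two-finger parallel gripper is mounted at the origin on the work surface. World frame = base frame: x ahead of the robot, y to its left, z up, the work surface at z = 0. Lengths are in m, angles in rad, forces in N, time in s.
With the tool pointing down it reaches from about 0.425 to 0.925 m from the base axis. Payload 6.8 kg.
Tool frame: the origin (TCP) lies at the very end of the fingers, on their centre line; the grasp point (between the pads) lies 19 mm behind it; z points along the fingers, y is the line along which they close (so a half turn about z gives the same grasp; the last joint's range is limited). The gripper opens to 85 mm and grips with 20 to 120 N. Pads are 22 mm wide; open, the fingers measure 114 mm over their backs; the gripper's body (76 mm by 85 mm) begins 54 mm behind the grasp point. The pads swing forward as they close: fully open they stand 13 mm farther back than shut.
Start: joints at [1.07, 0.477, 0.022, 1.555, -0.011, 1.109, -0.083], TCP at [0.258, -0.624, 0.231] pointing down, gripper open.
Joint ranges: [-2.96, 2.96], [-0.34, 2.1], [-1.41, 1.46], [0.24, 2.44], [-1.37, 4.51], [0.17, 1.92], [-2.96, 2.96]. Speed limits (rad/s): [2.39, 2.39, 3.14, 3.14, 3.14, 3.14, 3.14].

### API

Orientations are given as a rotation vector (axis times angle).
In Python, from bench import get_obs, grab_frame, hand_in gives the robot as it stands.
- The arm moves only by the tool drive_tool, never from a script. Its argument "rows" is a list of rows, each an object with "offset": the shift along the tool's x, y, z as a fraction of full scale, a list of three; "rotation": the turn, a rotation vector about the tool's x, y, z as a fraction of full scale, a list of three; "claw": the opening, from 0 (shut) to 1 (fully open). In form: [{"offset": [tx, ty, tz], "rotation": [wx, wy, wz], "claw": claw}, ...]. A call has 1 to 20 rows; each row is the pose to reach, as a shift and turn from the pose commanded when the call began, along the tool's axes at that moment; what a row does not reach only later rows make up. Full scale, the value 1, is 0.15 m for a shift and 2 rad for a turn. A row lasts 1/12 s, in which the tool goes at most 41.7 mm and 7.16 degrees, less where a joint would pass 70% of its speed; a pose out of reach is approached as far as the arm can. A call with a number of a shift or a turn outside -1 to 1 is refused whole. A call with a gripper value outside its range is refused whole. The fingers move at their own pace and stop on an object; "force" is the grip in N (left out, the last holds). Time passes only in rows, so rows that repeat a pose let the fingers close. It gives the time, the measured TCP pose, the force, the opening and the grip force at its end, in the units of the state.
- get_obs(): the state, without advancing time (a new reading comes with each control period).
- grab_frame(name): name is "side" or "top" or "wrist"; returns a dict with "frame" (400x640x3 uint8, red, green, blue), "z_map" (400x640 float32, m along the optical axis (not along the pixel's ray), 0 where there is no reading), "vfov" (degrees; the focal length in pixels is half the picture's height over the tangent of half this angle, whatever the lens; pixels are square), "cx", "cy" (the principal point, pixels), "R" (3x3) and "t" (3): a world point X has camera coordinates R X + t. Camera axes: x right, y down, z forward; pixel columns grow to the right and rows downward; lengths in m; the calibration is good to about 2 mm. The wrist camera is an equidistant fisheye: a pixel r from the principal point sees the ray r / f radians off the axis. A picture is of the moment at which its call begins.
- hand_in(): hands the job in; it is judged then, once.
The state is a dict: "clock": time; "joints": joint angles; "qvel": joint speeds; "tau": joint torques, N m; "tcp_pos": TCP position; "orientation": TCP orientation; "contact_force": force on the tool from outside, world axes, zero at the start; "moment": the same for the moment, N m; "grip_width": finger opening in m; "gripper_force": force on a finger pad.
Only numpy, scipy, OpenCV 4.12 (cv2) and the standard library are available. Lean on these libraries where they do the work, as an engineer would, in place of code of your own. Each camera call takes 0.05 s, during which the arm holds its last target. There are 200 camera calls.

## Working session

There is one attempt and no reset: what is moved stays moved. The work goes in short steps, Python scripts to look and compute and a tool call to move; the robot and the scene stay as the last step left them, time stands still between calls to the robot, and variables do not carry over. Pictures are saved under pics/ and viewed, at most 16 in all, crops included, and the job is handed in when it is done.

Besides the shell and the picture viewer there is one more tool, called after ">>>" as name(argument=value, ...) on one line, values as JSON. drive_tool: Moves the arm, as the interface text tells. Its arguments: {"type":"object","properties":{"rows":{"type":"array","items":{"type":"object","properties":{"offset":{"type":"array","items":{"type":"number"}},"rotation":{"type":"array","items":{"type":"number"}},"claw":{"type":"number"}}}},"force":{"type":"number"}},"required":["rows"]}

```bash
mkdir -p pics; ls; cat > h.py <<'E'
import numpy as np, cv2
from bench import get_obs, grab_frame, hand_in
def cloud(g):
    H,W=g["z_map"].shape; f=H/2/np.tan(np.radians(g["vfov"])/2)
    u,v=np.meshgrid(np.arange(W),np.arange(H)); z=g["z_map"]
    P=np.stack([(u-g["cx"])/f*z,(v-g["cy"])/f*z,z],-1)
    return (P-np.array(g["t"]))@np.array(g["R"])   # world
E
python3 - <<'E'
from h import *
print(get_obs())
for n in("top","side"):
    g=grab_frame(n); np.savez(f"{n}.npz",**g)
    cv2.imwrite(f"pics/{n}.png",cv2.resize(g["frame"][...,::-1],(800,500),interpolation=cv2.INTER_CUBIC)); print(n,g["vfov"],g["cx"],g["cy"],np.round(g["R"],3).tolist(),g["t"])
E
```

```text
pics
{'clock': 0.0, 'joints': array([ 1.06988203,  0.47778345,  0.02232768,  1.55644344, -0.01150317,
        1.10926388, -0.08309706]), 'qvel': array([ 0.00010325, -0.0008818 ,  0.00128943,  0.00108143,  0.0014791 ,
       -0.00073344, -0.00087404]), 'tau': array([-9.20253515e-04, -5.96449864e+01,  1.60775967e+00, -2.81197500e+01,
        1.25712622e-02,  9.52205068e-03, -7.56697318e-06]), 'tcp_pos': array([ 0.25815782, -0.62305839,  0.23034001]), 'orientation': array([-3.07950678e+00, -6.12790717e-01,  7.29521673e-04]), 'contact_force': array([-0.39471396,  0.5485145 ,  0.49903418]), 'moment': array([-0.01082544, -0.0038277 ,  0.03903821]), 'gripper_force': 0.0, 'grip_width': 0.08573819643771799}
top 56.50717226457889 311.3606308238043 200.70783813700947 [[0.023, -1.0, -0.019], [-0.995, -0.021, -0.099], [0.099, 0.021, -0.995]] [0.02787436 0.57295738 1.13760653]
side 47.426200865538576 314.50625479069055 202.08925436913967 [[-0.874, -0.486, -0.003], [-0.249, 0.453, -0.856], [0.417, -0.747, -0.517]] [0.52940642 0.14264825 0.91030019]
```

View pics/top.png

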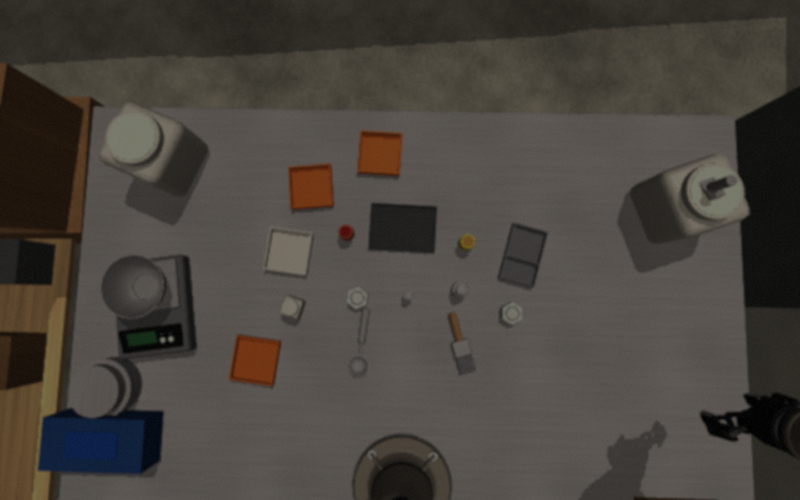

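View pics/side.png

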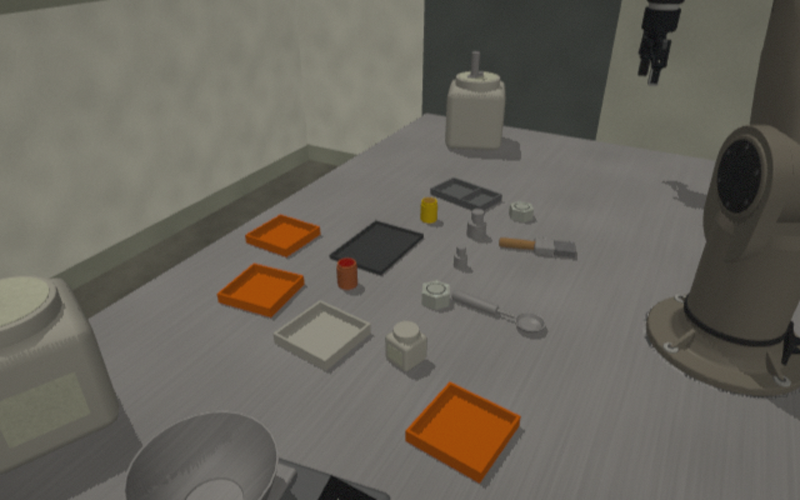

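The top view (800 px wide) shows these pieces:
- Pot at (291,308).
- Dies at (357,298) and (511,313).
- Small weight at (406,298) and large weight at (458,289).
- White tub at (289,252), dark tray at (403,228), and grey case at (523,255) with its narrow bay toward the robot.

Tub candidates are white (289,252) and orange (311,187), (380,154) and (255,360). Only the white one fits the description. The red and yellow cups and the tools aren't part of the job.

```bash
python3 - <<'E'
from h import *
g=dict(np.load("top.npz")); C=cloud(g); s=dict(np.load("side.npz")); S=cloud(s)
def fit(P): # plane check in workspace
    m=(abs(P[...,0]-.6)<.25)&(abs(P[...,1])<.35)&(P[...,2]<.02); Q=P[m]
    A=np.c_[Q[:,:2],np.ones(len(Q))]; 
    for _ in range(4):
        c=np.linalg.lstsq(A,Q[:,2],rcond=None)[0]; r=abs(A@c-Q[:,2]); k=r<.003; A,Q=A[k],Q[k]
    return c
print("planes",fit(C),fit(S))
H=C[...,2]
for n,(u,v,r,z0) in dict(pot=(233,246,14,.04),die1=(286,238,11,.016),ws=(325,238,8,.012),wl=(366,231,10,.025),die2=(409,250,12,.016),tub=(231,202,30,.012),tray=(322,182,32,.0055),case=(418,204,34,.0115)).items():
    M=np.zeros(H.shape,np.uint8); M[v-r:v+r+1,u-r:u+r+1]=(H[v-r:v+r+1,u-r:u+r+1]>z0)
    k,L,st,ce=cv2.connectedComponentsWithStats(M)
    i=1+np.argmax(st[1:,4]); P=C[L==i]; 
    (c,wh,a)=cv2.minAreaRect((P[:,:2]*1000).astype(np.float32))
    print(n,"px",len(P),"zmax %.3f"%np.percentile(P[:,2],90),"mean",np.round(P[:,:2].mean(0),4),"rect",np.round(c,1),np.round(wh,1),round(a,1))
im=g["frame"][165:300,205:455,::-1]
cv2.imwrite("pics/crop.png",cv2.resize(im,(800,432),interpolation=cv2.INTER_CUBIC))
E
```

```text
planes [ 0.00182388 -0.00018663 -0.00048927] [ 0.00414083  0.00295449 -0.00259896]
pot px 240 zmax 0.061 mean [0.429  0.2763] rect [428.7 278.4] [47.6 47.1] 72.5
die1 px 209 zmax 0.029 mean [0.455  0.1176] rect [464.5  82.6] [ 49.  125.2] 15.0
ws px 54 zmax 0.046 mean [ 0.4618 -0.0071] rect [461.6  -7.7] [21.7 25.1] 1.2
wl px 132 zmax 0.060 mean [ 0.4807 -0.1334] rect [478.9 -69.4] [ 37.2 172. ] 2.2
die2 px 226 zmax 0.030 mean [ 0.4255 -0.2647] rect [ 424.5 -265.3] [48.4 52.1] 89.8
tub px 216 zmax 0.022 mean [0.5705 0.2968] rect [547.5 180.4] [357.4 115.8] 79.1
tray px 142 zmax 0.013 mean [0.6716 0.0062] rect [580.7  10.9] [169.9 247.6] 88.0
case px 294 zmax 0.021 mean [ 0.5696 -0.2935] rect [ 559.  -169.5] [164.5 389.8] 5.9
```

View pics/crop.png

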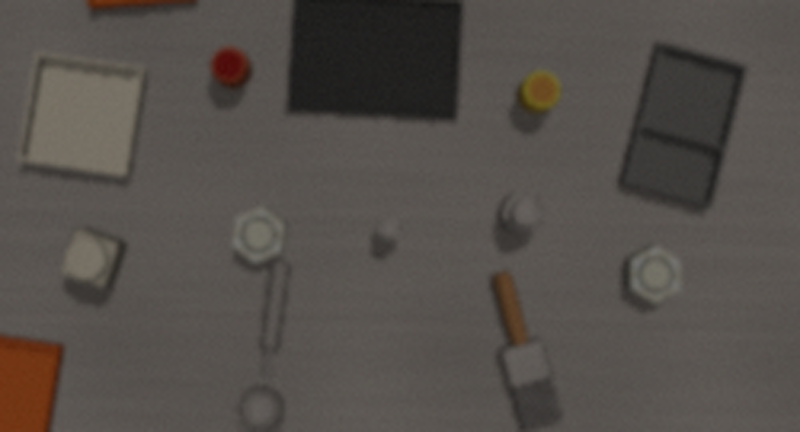

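The crop confirms the white tub with corners (38,55), (146,66), (130,182), (20,166). The case corners are (655,43), (745,66), (708,212), (619,188), with its divider (640,132)–(721,153), so the wide bay is at the far side. The dies are at (258,237) and (655,275), the weights at (386,230) and (520,212), and the pot cap at about (87,256).

```bash
cat >> h.py <<'E'
def ray(g,u,v,z):  # pinhole pixel -> world point at height z
    f=200/np.tan(np.radians(g["vfov"])/2); R=np.array(g["R"]); c=-R.T@np.array(g["t"])
    d=R.T@np.array([(u-g["cx"])/f,(v-g["cy"])/f,1]); return (c+d*(z-c[2])/d[2])[:2]
def rayw(g,u,v,z):  # fisheye wrist
    f=200/np.tan(np.radians(g["vfov"])/2); R=np.array(g["R"]); c=-R.T@np.array(g["t"])
    a=np.array([u-g["cx"],v-g["cy"]]); r=np.hypot(*a); th=r/f
    d=R.T@np.r_[a/max(r,1e-9)*np.sin(th),np.cos(th)]; return (c+d*(z-c[2])/d[2])[:2]
def plan(x,y,z,yaw):  # yaw: world direction (deg) of tool x, tool pointing down
    from scipy.spatial.transform import Rotation as Ro
    o=get_obs(); T=Ro.from_rotvec(o["orientation"]); p=o["tcp_pos"]; a=np.radians(yaw)
    G=Ro.from_matrix(np.array([[np.cos(a),np.sin(a),0],[np.sin(a),-np.cos(a),0],[0,0,-1]]))
    X=T.as_matrix()[:,0]
    print("at",np.round(p,4),"yaw %.2f"%np.degrees(np.arctan2(X[1],X[0])),"j7 %.2f"%o["joints"][6],"width %.4f"%o["grip_width"],"t %.1f"%o["clock"])
    print(" offset",np.round(T.inv().apply(np.array([x,y,z])-p)/.15,4)," rot",np.round((T.inv()*G).as_rotvec()/2,4))
E
python3 - <<'E'
from h import *
g=dict(np.load("top.npz"))
q=lambda u,v,z: ray(g,205+(u+.5)/3.2-.5,165+(v+.5)/3.2-.5,z)
def box(n,pts,z):
    P=np.array([q(u,v,z) for u,v in pts]); print(n,"centre",np.round(P.mean(0),4),"sides",np.round(np.linalg.norm(P-np.roll(P,-1,0),axis=1),3),"angs",[round(np.degrees(np.arctan2(*(b-a)[::-1])),1) for a,b in zip(P,np.roll(P,-1,0))])
box("tub",[(38,55),(146,66),(130,182),(20,166)],.02)
box("case",[(655,43),(745,66),(708,212),(619,188)],.018)
s=lambda a:[(( (u+.5)/1.25-.5-205+.5)*3.2-.5,((v+.5)/1.25-.5-165+.5)*3.2-.5) for u,v in a]
box("tray",s([(370,203),(437,206),(436,251),(369,249)]),.01)
print("div",q(640,132,.018),q(721,153,.018))
for n,u,v,z in[("die1",258,235,.026),("die2",655,274,.026),("ws",388,229,.045),("wl",523,214,.058),("pot",87,256,.06)]: print(n,np.round(q(u,v,z),4))
box("d1",[(285,222),(259,206),(233,220),(233,250),(259,265),(285,250)],.026)
box("d2",[(652,243),(681,258),(682,290),(660,307),(628,293),(630,262)],.026)
print("wrist: overview plan"); plan(.425,-.265,.20,22.5)
E
```

```text
tub centre [0.5661 0.2962] sides [0.109 0.116 0.11  0.112] angs [np.float64(-94.7), np.float64(174.4), np.float64(83.0), np.float64(-6.4)]
case centre [ 0.569  -0.2939] sides [0.091 0.149 0.089 0.148] angs [np.float64(-103.5), np.float64(165.5), np.float64(76.0), np.float64(-13.8)]
tray centre [0.6362 0.0074] sides [0.172 0.116 0.171 0.119] angs [np.float64(-91.5), np.float64(179.5), np.float64(89.5), np.float64(0.3)]
div [ 0.56301164 -0.25300522] [ 0.54404199 -0.33192122]
die1 [0.4538 0.119 ]
die2 [ 0.4252 -0.2653]
ws [ 0.4624 -0.0069]
wl [ 0.4793 -0.1337]
pot [0.4304 0.2773]
d1 centre [0.4534 0.1181] sides [0.03  0.029 0.029 0.029 0.029 0.027] angs [np.float64(59.9), np.float64(119.6), np.float64(-178.2), np.float64(-118.3), np.float64(-58.8), np.float64(1.6)]
d2 centre [ 0.4238 -0.2658] sides [0.031 0.031 0.027 0.033 0.03  0.028] angs [np.float64(-116.3), np.float64(-178.5), np.float64(128.3), np.float64(67.6), np.float64(-3.8), np.float64(-48.5)]
wrist: overview plan
at [ 0.2582 -0.6231  0.2304] yaw 22.51 j7 -0.08 width 0.0853 t 0.1
 offset [ 1.9413 -1.7793  0.2054]  rot [-0.0008  0.0001  0.0001]
```

>>> drive_tool(rows=[{"offset": [0.25,-0.25,0.02],"rotation": [0,0,0],"claw": 1},{"offset": [0.5,-0.5,0.05],"rotation": [0,0,0],"claw": 1},{"offset": [0.75,-0.75,0.08],"rotation": [0,0,0.04],"claw": 1},{"offset": [1,-1,0.1],"rotation": [0,0,0.08],"claw": 1},{"offset": [1,-1,0.1],"rotation": [0,0,0.12],"claw": 1},{"offset": [1,-1,0.1],"rotation": [0,0,0.153],"claw": 1},{"offset": [1,-1,0.1],"rotation": [0,0,0.153],"claw": 1}], force=40)

```text
clock: 0.68
tcp_pos: [0.3413, -0.4242, 0.216]
orientation: [-3.137, -0.142, 0.0]
contact_force: [-0.9, -1.0, 0.3]
grip_width: 0.0854
gripper_force: 0.0
```

```bash
python3 -c "
from h import *
plan(.425,-.265,.16,5)"
```

```text
at [ 0.3413 -0.4242  0.216 ] yaw 5.17 j7 -0.70 width 0.0854 t 0.7
 offset [ 0.6517 -1.006   0.3747]  rot [-0.0008  0.      0.0015]
```

>>> drive_tool(rows=[{"offset": [0.3,-0.5,0.2],"rotation": [0,0,0],"claw": 1},{"offset": [0.65,-1,0.375],"rotation": [0,0,0],"claw": 1},{"offset": [0.65,-1,0.375],"rotation": [0,0,0],"claw": 1},{"offset": [0.65,-1,0.375],"rotation": [0,0,0],"claw": 1},{"offset": [0.65,-1,0.375],"rotation": [0,0,0],"claw": 1},{"offset": [0.65,-1,0.375],"rotation": [0,0,0],"claw": 1},{"offset": [0.65,-1,0.375],"rotation": [0,0,0],"claw": 1}])

```text
clock: 1.27
tcp_pos: [0.4238, -0.2699, 0.1596]
orientation: [-3.138, -0.141, 0.001]
contact_force: [0.1, -0.0, -0.1]
grip_width: 0.0858
gripper_force: 0.0
```

```bash
python3 - <<'E'
from h import *
plan(.425,-.265,.004,5)
g=grab_frame("wrist"); np.savez("w1.npz",**g); print(g["vfov"],g["cx"],g["cy"])
cv2.imwrite("pics/w1.png",g["frame"][...,::-1])
E
```

```text
at [ 0.4238 -0.2699  0.1596] yaw 5.13 j7 -1.07 width 0.0858 t 1.3
 offset [ 0.0121 -0.032   1.0375]  rot [-0.0001  0.0004  0.0011]
65.70646984690485 316.0614805044382 204.30778787071873
```

View pics/w1.png

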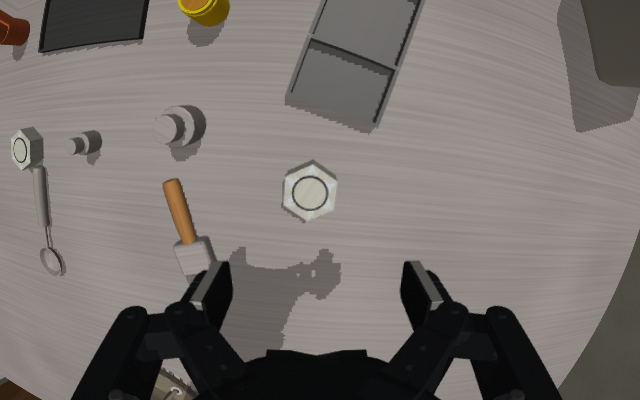

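The wrist view shows the die at (310,192), with vertices near (312,160), (337,176), (335,207), (309,222), (283,207) and (284,176). The case's narrow bay is nearest the robot, at (340,85).

```bash
python3 - <<'E'
from h import *
g=dict(np.load("w1.npz"))
P=np.array([rayw(g,*p,.026) for p in[(312,160),(337,176),(335,207),(309,222),(283,207),(284,176)]])
e=np.roll(P,-1,0)-P; a=np.degrees(np.arctan2(e[:,1],e[:,0]))
print(P.mean(0),np.linalg.norm(e,axis=1).round(4),np.round(a,1),np.degrees(np.angle(np.exp(6j*np.radians(a)).sum())/6))
for n,u,v,z in[("die centre",310,193,.026),("wl",169,130,.058),("ws",76,147,.045),("die1",21,149,.026)]: print(n,rayw(g,u,v,z))
# ring by ellipse fit on enlarged crop
im=cv2.resize(g["frame"][145:240,255:365,::-1],(770,665),interpolation=cv2.INTER_CUBIC)
cv2.imwrite("pics/w1c.png",im[:600])
P=np.array([rayw(g,*p,.018) for p in[(288,97),(374,132),(309,37),(398,70)]]); print("case near corners/div outer",P.round(4).tolist())
E
```

```text
[ 0.42509105 -0.2626231 ] [0.0273 0.03   0.029  0.0289 0.0301 0.0297] [-117.8 -177.3  126.8   63.4    1.7  -55. ] 3.630681225215277
die centre [ 0.4238981  -0.26278349]
wl [ 0.47859385 -0.13854574]
ws [ 0.45966911 -0.01372212]
die1 [0.45404862 0.11926835]
case near corners/div outer [[0.5101, -0.2352], [0.4857, -0.3166], [0.5675, -0.249], [0.5466, -0.3327]]
```

View pics/w1c.png

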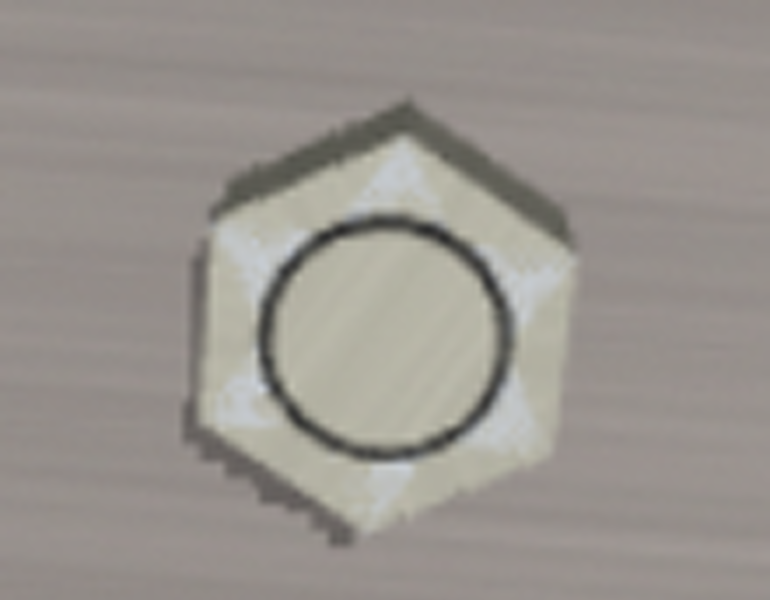

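```bash
python3 - <<'E'
from h import *
g=dict(np.load("w1.npz"))
P=np.array([rayw(g,255+(u+.5)/7-.5,145+(v+.5)/7-.5,.026) for u,v in [(405,132),(577,258),(553,450),(368,533),(200,425),(212,222)]])
e=np.roll(P,-1,0)-P; a=np.degrees(np.arctan2(e[:,1],e[:,0]))
print(P.mean(0),np.linalg.norm(e,axis=1).round(4),np.round(a,1),np.degrees(np.angle(np.exp(6j*np.radians(a)).sum())/6))
R=np.array(g["R"]); print("cam", -R.T@g["t"], "axis",R[2])
plan(.4245,-.264,.004,1)
plan(.4245,-.264,.06,1)
E
```

```text
[ 0.42383844 -0.26246253] [0.0282 0.0269 0.0278 0.0274 0.0282 0.028 ] [-121.5  179.4  120.8   60.6    0.2  -59.7] -0.040846909863018296
cam [ 0.50439126 -0.26127281  0.30256601] axis [-0.31246186 -0.02789217 -0.94952073]
at [ 0.4233 -0.2712  0.16  ] yaw 4.97 j7 -1.07 width 0.0854 t 1.3
 offset [ 0.0128 -0.0481  1.0399]  rot [0.0003 0.0003 0.0347]
at [ 0.4233 -0.2712  0.16  ] yaw 4.97 j7 -1.07 width 0.0854 t 1.3
 offset [ 0.0126 -0.0479  0.6666]  rot [0.0003 0.0003 0.0347]
```

>>> drive_tool(rows=[{"offset": [0.012,-0.05,0.2],"rotation": [0,0,0.043],"claw": 1},{"offset": [0.012,-0.05,0.4],"rotation": [0,0,0.043],"claw": 1},{"offset": [0.012,-0.05,0.6],"rotation": [0,0,0.043],"claw": 1},{"offset": [0.012,-0.05,0.8],"rotation": [0,0,0.043],"claw": 1},{"offset": [0.012,-0.05,0.9],"rotation": [0,0,0.043],"claw": 0.9},{"offset": [0.012,-0.05,0.9],"rotation": [0,0,0.043],"claw": 0.8},{"offset": [0.012,-0.05,0.9],"rotation": [0,0,0.043],"claw": 0.7}])

```text
clock: 1.9
tcp_pos: [0.4239, -0.264, 0.0249]
orientation: [3.141, -0.003, -0.002]
contact_force: [0.4, -0.4, 0.6]
grip_width: 0.0604
gripper_force: 0.0
```

```bash
python3 - <<'E'
from h import *
plan(.4243,-.2635,.003,0)
E
```

```text
at [ 0.4239 -0.264   0.0249] yaw -0.10 j7 -1.20 width 0.0604 t 1.9
 offset [ 0.003  -0.0032  0.1459]  rot [ 0.0002  0.0007 -0.0008]
```

>>> drive_tool(rows=[{"offset": [0,0,0.07],"rotation": [0,0,0],"claw": 0.7},{"offset": [0,0,0.14],"rotation": [0,0,0],"claw": 0.7},{"offset": [0,0,0.14],"rotation": [0,0,0],"claw": 0.6},{"offset": [0,0,0.14],"rotation": [0,0,0],"claw": 0.4},{"offset": [0,0,0.14],"rotation": [0,0,0],"claw": 0.4},{"offset": [0,0,0.14],"rotation": [0,0,0],"claw": 0.4},{"offset": [0,0,0.14],"rotation": [0,0,0],"claw": 0.4},{"offset": [0,0,0.14],"rotation": [0,0,0],"claw": 0.4},{"offset": [0,0,0.14],"rotation": [0,0,0],"claw": 0.4}], force=40)

```text
clock: 2.65
tcp_pos: [0.4249, -0.2621, 0.0042]
orientation: [3.142, 0.001, 0.0]
contact_force: [0.5, 0.1, -2.4]
grip_width: 0.0469
gripper_force: 42.5
```

```bash
python3 - <<'E'
from h import *
plan(.630,-.025,.13,0)
E
```

```text
at [ 0.4249 -0.2621  0.0042] yaw 0.05 j7 -1.21 width 0.0469 t 2.6
 offset [ 1.3691 -1.5791 -0.8386]  rot [ 0.     -0.0001  0.0005]
```

>>> drive_tool(rows=[{"offset": [0,0,-0.1],"rotation": [0,0,0],"claw": 0.4},{"offset": [0,0,-0.3],"rotation": [0,0,0],"claw": 0.4},{"offset": [0.1,-0.1,-0.5],"rotation": [0,0,0],"claw": 0.4},{"offset": [0.25,-0.25,-0.6],"rotation": [0,0,0],"claw": 0.4},{"offset": [0.4,-0.4,-0.7],"rotation": [0,0,0],"claw": 0.4},{"offset": [0.6,-0.6,-0.7],"rotation": [0,0,0],"claw": 0.4},{"offset": [0.8,-0.8,-0.7],"rotation": [0,0,0],"claw": 0.4},{"offset": [0.95,-0.95,-0.7],"rotation": [0,0,0],"claw": 0.4},{"offset": [1,-1,-0.7],"rotation": [0,0,0],"claw": 0.4}])

```text
clock: 3.4
tcp_pos: [0.5788, -0.1056, 0.1096]
orientation: [-3.139, -0.012, -0.006]
contact_force: [0.6, -0.2, -0.2]
grip_width: 0.047
gripper_force: 42.5
```

```bash
python3 - <<'E'
from h import *
plan(.634,-.018,.04,0)
E
```

```text
at [ 0.5788 -0.1056  0.1096] yaw 0.44 j7 -1.54 width 0.0470 t 3.4
 offset [ 0.3706 -0.5801  0.4672]  rot [-0.0015 -0.0019  0.0039]
```

>>> drive_tool(rows=[{"offset": [0.15,-0.2,0],"rotation": [0,0,0],"claw": 0.4},{"offset": [0.3,-0.45,0.05],"rotation": [0,0,0],"claw": 0.4},{"offset": [0.38,-0.6,0.15],"rotation": [0,0,0],"claw": 0.4},{"offset": [0.394,-0.627,0.3],"rotation": [0,0,0],"claw": 0.4},{"offset": [0.394,-0.627,0.45],"rotation": [0,0,0],"claw": 0.4},{"offset": [0.394,-0.627,0.46],"rotation": [0,0,0],"claw": 0.4},{"offset": [0.394,-0.627,0.46],"rotation": [0,0,0],"claw": 0.4},{"offset": [0.394,-0.627,0.46],"rotation": [0,0,0],"claw": 0.4}])

```text
clock: 4.07
tcp_pos: [0.6339, -0.0189, 0.0408]
orientation: [3.141, -0.001, 0.001]
contact_force: [0.0, -0.1, -1.0]
grip_width: 0.0472
gripper_force: 42.5
```

```bash
python3 - <<'E'
from h import *
plan(.634,-.018,.007,0)
E
```

```text
at [ 0.6339 -0.0189  0.0408] yaw -0.03 j7 -1.72 width 0.0472 t 4.1
 offset [ 0.0006 -0.0062  0.2255]  rot [ 0.0002 -0.0002 -0.0002]
```

>>> drive_tool(rows=[{"offset": [0,0,0.1],"rotation": [0,0,0],"claw": 0.4},{"offset": [0,0,0.18],"rotation": [0,0,0],"claw": 0.4},{"offset": [0,0,0.21],"rotation": [0,0,0],"claw": 0.4},{"offset": [0,0,0.222],"rotation": [0,0,0],"claw": 0.4},{"offset": [0,0,0.226],"rotation": [0,0,0],"claw": 0.4},{"offset": [0,0,0.226],"rotation": [0,0,0],"claw": 0.4}])

```text
clock: 4.57
tcp_pos: [0.6339, -0.0182, 0.0069]
orientation: [3.141, 0.001, 0.001]
contact_force: [-1.4, -0.1, -1.5]
grip_width: 0.0473
gripper_force: 42.6
```

>>> drive_tool(rows=[{"offset": [0,0,0.004],"rotation": [0,0,0],"claw": 0.4},{"offset": [0,0,0.007],"rotation": [0,0,0],"claw": 0.4},{"offset": [0,0,0.01],"rotation": [0,0,0],"claw": 0.4},{"offset": [0,0,0.01],"rotation": [0,0,0],"claw": 0.4}])

```text
clock: 4.9
tcp_pos: [0.634, -0.0182, 0.0068]
orientation: [3.141, 0.0, 0.001]
contact_force: [-5.3, -0.0, 13.6]
grip_width: 0.0473
gripper_force: 44.5
```

>>> drive_tool(rows=[{"offset": [0,0,0.005],"rotation": [0,0,0],"claw": 0.5},{"offset": [0,0,0],"rotation": [0,0,0],"claw": 0.65},{"offset": [0,0,0],"rotation": [0,0,0],"claw": 0.65},{"offset": [0,0,0],"rotation": [0,0,0],"claw": 0.65},{"offset": [0,0,-0.1],"rotation": [0,0,0],"claw": 0.65},{"offset": [0,0,-0.3],"rotation": [0,0,0],"claw": 0.65},{"offset": [0,0,-0.5],"rotation": [0,0,0],"claw": 0.7},{"offset": [0,0,-0.7],"rotation": [0,0,0],"claw": 0.7},{"offset": [-0.3,0.2,-0.8],"rotation": [0,0,0],"claw": 0.7},{"offset": [-0.6,0.4,-0.8],"rotation": [0,0,0],"claw": 0.6},{"offset": [-0.9,0.7,-0.8],"rotation": [0,0,0],"claw": 0.6},{"offset": [-0.95,0.8,-0.8],"rotation": [0,0,0],"claw": 0.6},{"offset": [-0.95,0.8,-0.8],"rotation": [0,0,0],"claw": 0.6},{"offset": [-0.95,0.8,-0.8],"rotation": [0,0,0],"claw": 0.6},{"offset": [-0.95,0.8,-0.8],"rotation": [0,0,0],"claw": 0.6}])

```text
clock: 6.15
tcp_pos: [0.4908, -0.1392, 0.1249]
orientation: [3.141, -0.004, 0.001]
contact_force: [0.4, 0.3, 0.2]
grip_width: 0.051
gripper_force: 0.0
```

```bash
python3 - <<'E'
from h import *
plan(.479,-.136,.029,0)
g=grab_frame("wrist"); np.savez("w2.npz",**g)
cv2.imwrite("pics/w2.png",g["frame"][...,::-1])
E
```

```text
at [ 0.4908 -0.1392  0.1249] yaw -0.13 j7 -1.47 width 0.0510 t 6.2
 offset [-0.0787 -0.0216  0.6391]  rot [ 0.0002 -0.0002 -0.0011]
```

View pics/w2.png

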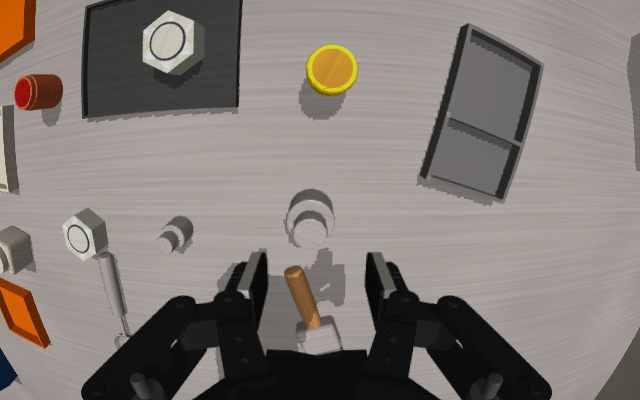

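Die A stands upright in the tray at (170,42). The large weight's knob is at (310,234), the small weight's at (166,245), and the case's narrow bay is nearer the robot.

```bash
python3 - <<'E'
from h import *
g=dict(np.load("w2.npz"))
for n,u,v,z in[("wl",310,234,.058),("wl body far edge",310,189,.034),("wlL",286,214,.034),("wlR",334,214,.034),("ws",166,246,.045),("dieA",169,41,.029),("die1",79,237,.026),("caseFL",467,24,.018),("FR",544,64,.018),("NR",505,203,.0),("NL",418,178,.018),("trayNL",83,117,.01),("trayNR",238,106,.01),("trayFL",87,8,.01)]: print(n,rayw(g,u,v,z).round(4))
W=cv2.resize(g["frame"][200:260,270:350,::-1],(800,600),interpolation=cv2.INTER_CUBIC)
C=cloud(g) if 0 else None
cv2.imwrite("pics/w2c.png",W)
E
```

```text
wl [ 0.4794 -0.1333]
wl body far edge [ 0.5072 -0.133 ]
wlL [ 0.4864 -0.1135]
wlR [ 0.4864 -0.1522]
ws [ 0.4602 -0.007 ]
dieA [ 0.6328 -0.0185]
die1 [0.4549 0.1195]
caseFL [ 0.6518 -0.2673]
FR [ 0.6305 -0.3563]
NR [ 0.4846 -0.3346]
NL [ 0.513  -0.2253]
trayNL [0.5799 0.0977]
trayNR [ 0.5733 -0.0726]
trayFL [0.6952 0.0928]
```

View pics/w2c.png

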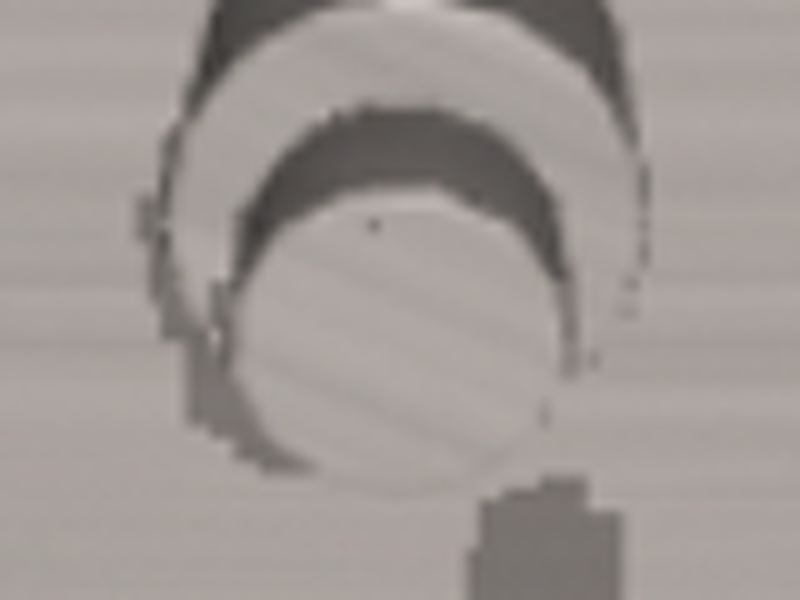

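>>> drive_tool(rows=[{"offset": [-0.076,-0.039,0.1],"rotation": [0,0,0],"claw": 0.55},{"offset": [-0.076,-0.039,0.25],"rotation": [0,0,0],"claw": 0.55},{"offset": [-0.076,-0.039,0.4],"rotation": [0,0,0],"claw": 0.55},{"offset": [-0.076,-0.039,0.52],"rotation": [0,0,0],"claw": 0.55},{"offset": [-0.076,-0.039,0.573],"rotation": [0,0,0],"claw": 0.5},{"offset": [-0.076,-0.039,0.573],"rotation": [0,0,0],"claw": 0.5},{"offset": [-0.076,-0.039,0.573],"rotation": [0,0,0],"claw": 0.3},{"offset": [-0.076,-0.039,0.573],"rotation": [0,0,0],"claw": 0.15},{"offset": [-0.076,-0.039,0.573],"rotation": [0,0,0],"claw": 0.1},{"offset": [-0.076,-0.039,0.573],"rotation": [0,0,0],"claw": 0.1},{"offset": [-0.076,-0.039,0.573],"rotation": [0,0,0],"claw": 0.1},{"offset": [-0.076,-0.039,0.573],"rotation": [0,0,0],"claw": 0.1}], force=50)

```text
clock: 7.2
tcp_pos: [0.4807, -0.1321, 0.0394]
orientation: [3.141, 0.001, 0.003]
contact_force: [0.8, 0.7, 2.0]
grip_width: 0.0243
gripper_force: 49.5
```

```bash
python3 - <<'E'
from h import *
plan(.597,-.301,.13,0)
E
```

```text
at [ 0.4807 -0.1321  0.0394] yaw 0.04 j7 -1.50 width 0.0243 t 7.2
 offset [ 0.7754  1.1264 -0.6026]  rot [ 0.0001 -0.0009  0.0004]
```

>>> drive_tool(rows=[{"offset": [0,0,-0.05],"rotation": [0,0,0],"claw": 0.1},{"offset": [0,0,-0.15],"rotation": [0,0,0],"claw": 0.1},{"offset": [0,0,-0.3],"rotation": [0,0,0],"claw": 0.1},{"offset": [0,0.05,-0.5],"rotation": [0,0,0],"claw": 0.1},{"offset": [0.1,0.15,-0.65],"rotation": [0,0,0],"claw": 0.1},{"offset": [0.2,0.3,-0.7],"rotation": [0,0,0],"claw": 0.1},{"offset": [0.35,0.5,-0.7],"rotation": [0,0,0],"claw": 0.1},{"offset": [0.5,0.7,-0.7],"rotation": [0,0,0],"claw": 0.1},{"offset": [0.65,0.9,-0.7],"rotation": [0,0,0],"claw": 0.1},{"offset": [0.75,1,-0.7],"rotation": [0,0,0],"claw": 0.1},{"offset": [0.78,1,-0.7],"rotation": [0,0,0],"claw": 0.1},{"offset": [0.78,1,-0.7],"rotation": [0,0,0],"claw": 0.1},{"offset": [0.78,1,-0.7],"rotation": [0,0,0],"claw": 0.1}])

```text
clock: 8.28
tcp_pos: [0.5961, -0.2806, 0.1431]
orientation: [-3.14, -0.003, 0.003]
contact_force: [-0.0, -0.1, -4.4]
grip_width: 0.0241
gripper_force: 49.7
```

```bash
python3 - <<'E'
from h import *
plan(.598,-.2995,.044,0)
E
```

```text
at [ 0.5961 -0.2806  0.1431] yaw 0.10 j7 -1.25 width 0.0241 t 8.3
 offset [0.014  0.127  0.6601]  rot [-0.0008  0.0011  0.0008]
```

>>> drive_tool(rows=[{"offset": [0.014,0.06,0.05],"rotation": [0,0,0],"claw": 0.1},{"offset": [0.014,0.127,0.2],"rotation": [0,0,0],"claw": 0.1},{"offset": [0.014,0.127,0.35],"rotation": [0,0,0],"claw": 0.1},{"offset": [0.014,0.127,0.5],"rotation": [0,0,0],"claw": 0.1},{"offset": [0.014,0.127,0.6],"rotation": [0,0,0],"claw": 0.1},{"offset": [0.014,0.127,0.64],"rotation": [0,0,0],"claw": 0.1},{"offset": [0.014,0.127,0.655],"rotation": [0,0,0],"claw": 0.1},{"offset": [0.014,0.127,0.665],"rotation": [0,0,0],"claw": 0.1},{"offset": [0.014,0.127,0.665],"rotation": [0,0,0],"claw": 0.1}])

```text
clock: 9.03
tcp_pos: [0.5997, -0.3013, 0.0448]
orientation: [3.141, 0.002, 0.002]
contact_force: [-0.8, 0.5, -3.5]
grip_width: 0.0241
gripper_force: 49.8
```

>>> drive_tool(rows=[{"offset": [0,0,0.004],"rotation": [0,0,0],"claw": 0.1},{"offset": [0,0,0.008],"rotation": [0,0,0],"claw": 0.1},{"offset": [0,0,0.012],"rotation": [0,0,0],"claw": 0.1},{"offset": [0,0,0.012],"rotation": [0,0,0],"claw": 0.1}])

```text
clock: 9.37
tcp_pos: [0.6, -0.3015, 0.0435]
orientation: [3.141, 0.001, 0.003]
contact_force: [-1.4, 0.1, 2.4]
grip_width: 0.024
gripper_force: 50.4
```

>>> drive_tool(rows=[{"offset": [0,0,0.002],"rotation": [0,0,0],"claw": 0.3},{"offset": [0,0,0],"rotation": [0,0,0],"claw": 0.45},{"offset": [0,0,0],"rotation": [0,0,0],"claw": 0.5},{"offset": [0,0,0],"rotation": [0,0,0],"claw": 0.5},{"offset": [0,0,-0.15],"rotation": [0,0,0],"claw": 0.5},{"offset": [0,0,-0.4],"rotation": [0,0,0],"claw": 0.5},{"offset": [-0.1,-0.15,-0.6],"rotation": [0,0,0],"claw": 0.5},{"offset": [-0.3,-0.4,-0.6],"rotation": [0,0,0],"claw": 0.5},{"offset": [-0.5,-0.6,-0.6],"rotation": [0,0,0],"claw": 0.45},{"offset": [-0.7,-0.8,-0.6],"rotation": [0,0,0],"claw": 0.4},{"offset": [-0.9,-1,-0.6],"rotation": [0,0,0],"claw": 0.4},{"offset": [-0.9,-1,-0.6],"rotation": [0,0,0],"claw": 0.4}])

```text
clock: 10.37
tcp_pos: [0.4585, -0.1465, 0.1314]
orientation: [-3.139, -0.008, 0.008]
contact_force: [-1.1, 0.7, -0.3]
grip_width: 0.0346
gripper_force: 0.0
```

>>> drive_tool(rows=[{"offset": [0,-0.2,0],"rotation": [0,0,0],"claw": 0.4},{"offset": [0,-0.4,0],"rotation": [0,0,0],"claw": 0.4},{"offset": [0,-0.6,0],"rotation": [0,0,0],"claw": 0.4},{"offset": [0,-0.8,0],"rotation": [0,0,0],"claw": 0.4},{"offset": [0,-0.93,0],"rotation": [0,0,0],"claw": 0.4},{"offset": [0,-0.93,0],"rotation": [0,0,0],"claw": 0.4},{"offset": [0,-0.93,0],"rotation": [0,0,0],"claw": 0.4},{"offset": [0,-0.93,0],"rotation": [0,0,0],"claw": 0.4}])

```text
clock: 11.03
tcp_pos: [0.464, -0.0125, 0.1321]
orientation: [3.141, 0.0, -0.0]
contact_force: [0.1, 0.6, 1.1]
grip_width: 0.0344
gripper_force: 0.0
```

```bash
python3 - <<'E'
from h import *
plan(.461,-.007,.029,0)
g=grab_frame("wrist"); np.savez("w3.npz",**g)
W=cv2.resize(g["frame"][190:310,60:640:1,::-1][:, 190:350],(800,600),interpolation=cv2.INTER_CUBIC)
cv2.imwrite("pics/w3.png",W)
E
```

```text
at [ 0.464  -0.0125  0.1321] yaw 0.01 j7 -1.74 width 0.0344 t 11.0
 offset [-0.0198 -0.0369  0.6876]  rot [0.0002 0.     0.0001]
```

View pics/w3.png

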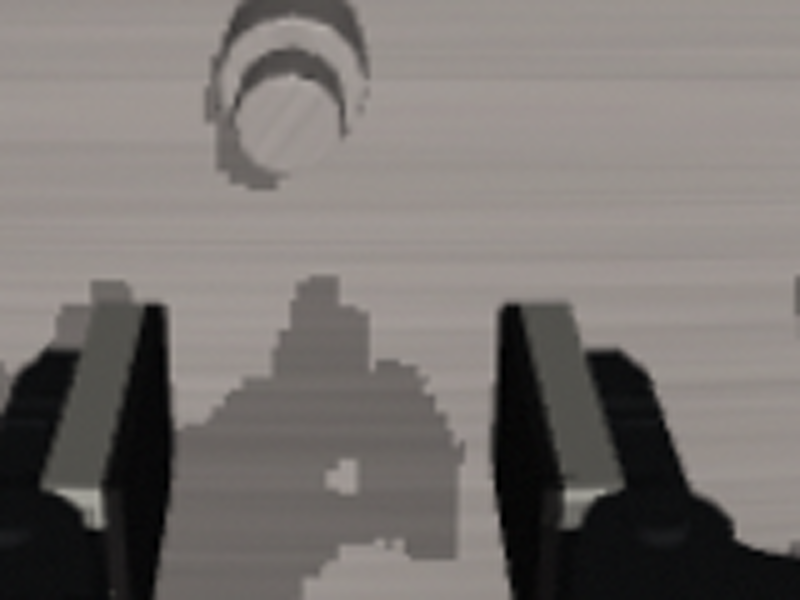

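The small weight's knob is at crop (288,122), which is image px (307,214). It stands between the open fingers in y.

```bash
python3 - <<'E'
from h import *
g=dict(np.load("w3.npz")); p=rayw(g,307.2,213.9,.045); print(p); plan(*p,.028,0)
E
```

```text
[ 0.46100043 -0.00406797]
at [ 0.464  -0.013   0.1321] yaw -0.05 j7 -1.74 width 0.0342 t 11.1
 offset [-0.0198 -0.0596  0.6942]  rot [ 0.0003  0.     -0.0004]
```

>>> drive_tool(rows=[{"offset": [-0.02,-0.052,0.1],"rotation": [0,0,0],"claw": 0.42},{"offset": [-0.02,-0.052,0.3],"rotation": [0,0,0],"claw": 0.42},{"offset": [-0.02,-0.052,0.5],"rotation": [0,0,0],"claw": 0.42},{"offset": [-0.02,-0.052,0.63],"rotation": [0,0,0],"claw": 0.42},{"offset": [-0.02,-0.052,0.69],"rotation": [0,0,0],"claw": 0.42},{"offset": [-0.02,-0.052,0.69],"rotation": [0,0,0],"claw": 0.42},{"offset": [-0.02,-0.052,0.69],"rotation": [0,0,0],"claw": 0.35},{"offset": [-0.02,-0.052,0.69],"rotation": [0,0,0],"claw": 0.28},{"offset": [-0.02,-0.052,0.69],"rotation": [0,0,0],"claw": 0.22},{"offset": [-0.02,-0.052,0.69],"rotation": [0,0,0],"claw": 0.15},{"offset": [-0.02,-0.052,0.69],"rotation": [0,0,0],"claw": 0.05},{"offset": [-0.02,-0.052,0.69],"rotation": [0,0,0],"claw": 0.05},{"offset": [-0.02,-0.052,0.69],"rotation": [0,0,0],"claw": 0.05},{"offset": [-0.02,-0.052,0.69],"rotation": [0,0,0],"claw": 0.05}], force=30)

```text
clock: 12.25
tcp_pos: [0.4621, -0.0042, 0.0298]
orientation: [3.141, 0.001, 0.004]
contact_force: [-0.2, -2.6, 7.3]
grip_width: 0.0165
gripper_force: 29.4
```

```bash
python3 - <<'E'
from h import *
plan(.5295,-.281,.13,0)
E
```

```text
at [ 0.4621 -0.0042  0.0298] yaw 0.02 j7 -1.82 width 0.0165 t 12.2
 offset [ 0.4504  1.8455 -0.6662]  rot [ 0.0001 -0.0013  0.0002]
```

>>> drive_tool(rows=[{"offset": [0,0,-0.05],"rotation": [0,0,0],"claw": 0.05},{"offset": [0,0,-0.2],"rotation": [0,0,0],"claw": 0.05},{"offset": [0,0,-0.4],"rotation": [0,0,0],"claw": 0.05},{"offset": [0,0.1,-0.6],"rotation": [0,0,0],"claw": 0.05},{"offset": [0,0.25,-0.7],"rotation": [0,0,0],"claw": 0.05},{"offset": [0,0.45,-0.7],"rotation": [0,0,0],"claw": 0.05},{"offset": [0,0.65,-0.7],"rotation": [0,0,0],"claw": 0.05},{"offset": [0,0.85,-0.7],"rotation": [0,0,0],"claw": 0.05},{"offset": [0,1,-0.7],"rotation": [0,0,0],"claw": 0.05}])

```text
clock: 13.0
tcp_pos: [0.4605, -0.1563, 0.1344]
orientation: [3.141, -0.001, 0.001]
contact_force: [0.6, -0.6, -1.4]
grip_width: 0.0165
gripper_force: 29.5
```

>>> drive_tool(rows=[{"offset": [0.1,0.2,0],"rotation": [0,0,0],"claw": 0.05},{"offset": [0.2,0.4,0],"rotation": [0,0,0],"claw": 0.05},{"offset": [0.3,0.6,0],"rotation": [0,0,0],"claw": 0.05},{"offset": [0.4,0.75,0],"rotation": [0,0,0],"claw": 0.05},{"offset": [0.45,0.84,0],"rotation": [0,0,0],"claw": 0.05},{"offset": [0.45,0.84,0],"rotation": [0,0,0],"claw": 0.05},{"offset": [0.45,0.84,0],"rotation": [0,0,0],"claw": 0.05},{"offset": [0.45,0.84,0],"rotation": [0,0,0],"claw": 0.05},{"offset": [0.45,0.84,0],"rotation": [0,0,0],"claw": 0.05}])

```text
clock: 13.75
tcp_pos: [0.5281, -0.2783, 0.1337]
orientation: [-3.141, -0.004, 0.001]
contact_force: [0.3, -0.2, -2.4]
grip_width: 0.0167
gripper_force: 29.5
```

```bash
python3 - <<'E'
from h import *
plan(.5295,-.281,.0345,0)
g=grab_frame("wrist"); np.savez("w4.npz",**g)
cv2.imwrite("pics/w4.png",g["frame"][...,::-1])
E
```

```text
at [ 0.5281 -0.2783  0.1337] yaw 0.13 j7 -1.22 width 0.0167 t 13.8
 offset [0.0098 0.0183 0.6612]  rot [-0.0005  0.0003  0.0011]
```

View pics/w4.png

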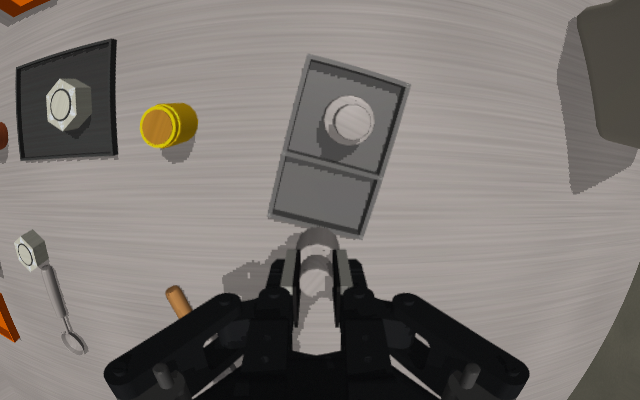

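The large weight stands in the wide bay at (350,120), and the narrow bay is centred at (325,197). I'll lower the small weight there.

>>> drive_tool(rows=[{"offset": [0.01,0.018,0.1],"rotation": [0,0,0],"claw": 0.05},{"offset": [0.01,0.018,0.25],"rotation": [0,0,0],"claw": 0.05},{"offset": [0.01,0.018,0.4],"rotation": [0,0,0],"claw": 0.05},{"offset": [0.01,0.018,0.55],"rotation": [0,0,0],"claw": 0.05},{"offset": [0.01,0.018,0.63],"rotation": [0,0,0],"claw": 0.05},{"offset": [0.01,0.018,0.655],"rotation": [0,0,0],"claw": 0.05},{"offset": [0.01,0.018,0.66],"rotation": [0,0,0],"claw": 0.05},{"offset": [0.01,0.018,0.665],"rotation": [0,0,0],"claw": 0.05},{"offset": [0.01,0.018,0.665],"rotation": [0,0,0],"claw": 0.05}])

```text
clock: 14.55
tcp_pos: [0.5309, -0.2827, 0.0349]
orientation: [3.141, 0.002, 0.003]
contact_force: [-0.7, -0.7, -1.7]
grip_width: 0.0167
gripper_force: 29.5
```

```bash
python3 - <<'E'
from h import *
g=dict(np.load("w4.npz"))
for p in [(308,55),(410,85),(363,238),(268,217)]: print(rayw(g,*p,.018))
print("wl",rayw(g,353,119,.062)); print(get_obs()["contact_force"])
E
```

```text
[ 0.6516474  -0.26975882]
[ 0.62956282 -0.35536145]
[ 0.49105843 -0.32016655]
[ 0.51147102 -0.23353296]
wl [ 0.60007878 -0.30196336]
[-0.72547764 -0.71740953 -1.7344873 ]
```

>>> drive_tool(rows=[{"offset": [0,0,0.005],"rotation": [0,0,0],"claw": 0.05},{"offset": [0,0,0.01],"rotation": [0,0,0],"claw": 0.05},{"offset": [0,0,0.012],"rotation": [0,0,0],"claw": 0.05},{"offset": [0,0,0.012],"rotation": [0,0,0],"claw": 0.05}])

```text
clock: 14.88
tcp_pos: [0.5312, -0.2831, 0.0339]
orientation: [3.141, 0.001, 0.004]
contact_force: [-2.0, 0.5, 8.0]
grip_width: 0.0169
gripper_force: 30.4
```

>>> drive_tool(rows=[{"offset": [0,0,0.003],"rotation": [0,0,0],"claw": 0.15},{"offset": [0,0,0],"rotation": [0,0,0],"claw": 0.35},{"offset": [0,0,0],"rotation": [0,0,0],"claw": 0.45},{"offset": [0,0,0],"rotation": [0,0,0],"claw": 0.45},{"offset": [0,0,-0.15],"rotation": [0,0,0],"claw": 0.45},{"offset": [0,0,-0.4],"rotation": [0,0,0],"claw": 0.45},{"offset": [0,-0.15,-0.6],"rotation": [0,0,0],"claw": 0.5},{"offset": [-0.1,-0.4,-0.7],"rotation": [0,0,0],"claw": 0.6},{"offset": [-0.2,-0.6,-0.7],"rotation": [0,0,0],"claw": 0.7},{"offset": [-0.3,-0.8,-0.7],"rotation": [0,0,0],"claw": 0.8},{"offset": [-0.4,-1,-0.7],"rotation": [0,0,0],"claw": 0.8}])

```text
clock: 15.8
tcp_pos: [0.4694, -0.1313, 0.1376]
orientation: [3.141, 0.001, 0.002]
contact_force: [0.1, 0.1, -0.8]
grip_width: 0.0682
gripper_force: 0.0
```

>>> drive_tool(rows=[{"offset": [-0.05,-0.2,0],"rotation": [0,0,0],"claw": 0.8},{"offset": [-0.1,-0.4,0],"rotation": [0,0,0],"claw": 0.8},{"offset": [-0.1,-0.6,0],"rotation": [0,0,0],"claw": 0.8},{"offset": [-0.1,-0.8,0],"rotation": [0,0,0],"claw": 0.8},{"offset": [-0.1,-1,0],"rotation": [0,0,0],"claw": 0.8},{"offset": [-0.1,-1,0],"rotation": [0,0,0],"claw": 0.8}])

```text
clock: 16.3
tcp_pos: [0.4551, 0.0236, 0.1375]
orientation: [-3.139, -0.014, -0.002]
contact_force: [0.4, 0.6, -0.0]
grip_width: 0.0682
gripper_force: 0.0
```

```bash
python3 - <<'E'
from h import *
plan(.454,.119,.14,60)
E
```

```text
at [0.4551 0.0236 0.1375] yaw 0.50 j7 -1.81 width 0.0682 t 16.3
 offset [-0.0016 -0.6363 -0.0152]  rot [-0.0009 -0.0013 -0.5192]
```

>>> drive_tool(rows=[{"offset": [0,-0.15,0],"rotation": [0,0,-0.06],"claw": 0.8},{"offset": [0,-0.3,0],"rotation": [0,0,-0.12],"claw": 0.8},{"offset": [0,-0.45,0],"rotation": [0,0,-0.18],"claw": 0.8},{"offset": [0,-0.6,0],"rotation": [0,0,-0.24],"claw": 0.8},{"offset": [0,-0.63,0],"rotation": [0,0,-0.3],"claw": 0.8},{"offset": [0,-0.63,0],"rotation": [0,0,-0.36],"claw": 0.8},{"offset": [0,-0.63,0],"rotation": [0,0,-0.42],"claw": 0.8},{"offset": [0,-0.63,0],"rotation": [0,0,-0.48],"claw": 0.8},{"offset": [0,-0.63,0],"rotation": [0,0,-0.523],"claw": 0.8},{"offset": [0,-0.63,0],"rotation": [0,0,-0.523],"claw": 0.8},{"offset": [0,-0.63,0],"rotation": [0,0,-0.523],"claw": 0.8},{"offset": [0,-0.63,0],"rotation": [0,0,-0.523],"claw": 0.8}])

```text
clock: 17.3
tcp_pos: [0.4549, 0.1116, 0.1371]
orientation: [2.723, 1.566, -0.0]
contact_force: [0.9, -0.3, 0.1]
grip_width: 0.0681
gripper_force: 0.0
```

```bash
python3 - <<'E'
from h import *
plan(.454,.119,.004,60)
g=grab_frame("wrist"); np.savez("w5.npz",**g)
cv2.imwrite("pics/w5.png",cv2.resize(g["frame"][155:275,230:390,::-1],(800,600),interpolation=cv2.INTER_CUBIC))
E
```

```text
at [0.4549 0.1116 0.1371] yaw 59.80 j7 -1.06 width 0.0681 t 17.3
 offset [ 0.0399 -0.0299  0.8871]  rot [ 0.      0.     -0.0018]
```

View pics/w5.png

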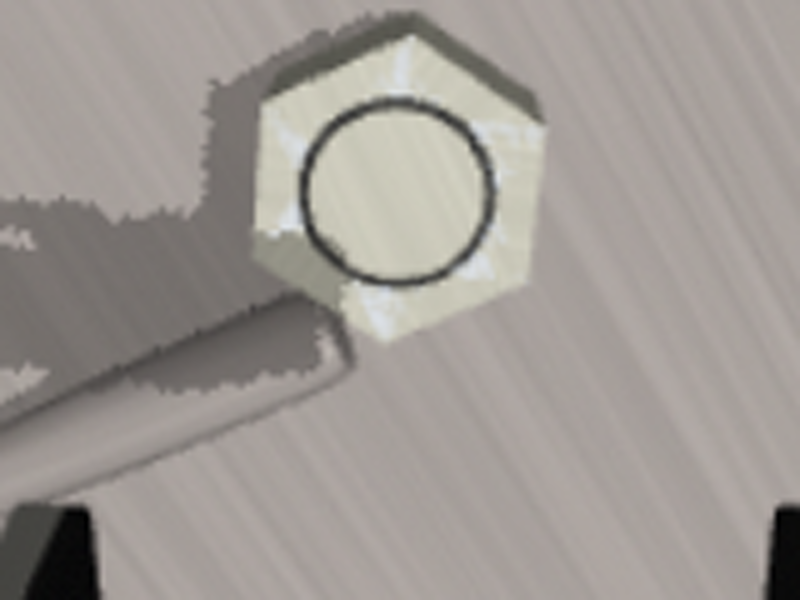

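```bash
python3 - <<'E'
from h import *
g=dict(np.load("w5.npz"))
P=np.array([rayw(g,230+(u+.5)/5-.5,155+(v+.5)/5-.5,.026) for u,v in [(413,35),(544,123),(527,283),(386,343),(255,247),(263,97)]])
e=np.roll(P,-1,0)-P; a=np.degrees(np.arctan2(e[:,1],e[:,0]))
c=P.mean(0); print(c,np.linalg.norm(e,axis=1).round(4),np.round(a,1),np.degrees(np.angle(np.exp(6j*np.radians(a)).sum())/6))
plan(*c,.004,60+np.degrees(np.angle(np.exp(6j*np.radians(a)).sum())/6))
E
```

```text
[0.45389577 0.12224888] [0.0267 0.0288 0.0271 0.0288 0.0267 0.0274] [ -64.5 -124.9  174.3  111.5   55.1   -7.7] -6.004703991335936
at [0.4549 0.1117 0.1371] yaw 59.84 j7 -1.06 width 0.0686 t 17.4
 offset [ 0.0577 -0.0411  0.8873]  rot [0.    0.    0.051]
```

>>> drive_tool(rows=[{"offset": [0.055,-0.041,0.15],"rotation": [0,0,0.051],"claw": 0.8},{"offset": [0.055,-0.041,0.35],"rotation": [0,0,0.051],"claw": 0.8},{"offset": [0.055,-0.041,0.55],"rotation": [0,0,0.051],"claw": 0.75},{"offset": [0.055,-0.041,0.7],"rotation": [0,0,0.051],"claw": 0.75},{"offset": [0.055,-0.041,0.8],"rotation": [0,0,0.051],"claw": 0.75},{"offset": [0.055,-0.041,0.86],"rotation": [0,0,0.051],"claw": 0.75},{"offset": [0.055,-0.041,0.887],"rotation": [0,0,0.051],"claw": 0.7},{"offset": [0.055,-0.041,0.887],"rotation": [0,0,0.051],"claw": 0.7},{"offset": [0.055,-0.041,0.887],"rotation": [0,0,0.051],"claw": 0.6},{"offset": [0.055,-0.041,0.887],"rotation": [0,0,0.051],"claw": 0.5},{"offset": [0.055,-0.041,0.887],"rotation": [0,0,0.051],"claw": 0.4},{"offset": [0.055,-0.041,0.887],"rotation": [0,0,0.051],"claw": 0.4},{"offset": [0.055,-0.041,0.887],"rotation": [0,0,0.051],"claw": 0.4},{"offset": [0.055,-0.041,0.887],"rotation": [0,0,0.051],"claw": 0.4},{"offset": [0.055,-0.041,0.887],"rotation": [0,0,0.051],"claw": 0.4}], force=40)

```text
clock: 18.6
tcp_pos: [0.4545, 0.1223, 0.0051]
orientation: [2.797, 1.429, 0.003]
contact_force: [-1.1, -0.0, 8.1]
grip_width: 0.0474
gripper_force: 42.3
```

```bash
python3 - <<'E'
from h import *
plan(.634,.045,.12,60); print(get_obs()["orientation"])
E
```

```text
at [0.4545 0.1223 0.0051] yaw 54.11 j7 -1.33 width 0.0474 t 18.6
 offset [ 0.2852  1.2727 -0.7641]  rot [ 0.0007 -0.0007 -0.0514]
[2.79734988 1.4287606  0.00306663]
```

>>> drive_tool(rows=[{"offset": [0,0,-0.08],"rotation": [0,0,0],"claw": 0.4},{"offset": [0,0,-0.25],"rotation": [0,0,0],"claw": 0.4},{"offset": [0,0,-0.45],"rotation": [0,0,0],"claw": 0.4},{"offset": [0.03,0.1,-0.6],"rotation": [0,0,0],"claw": 0.4},{"offset": [0.06,0.25,-0.65],"rotation": [0,0,0],"claw": 0.4},{"offset": [0.1,0.4,-0.65],"rotation": [0,0,0],"claw": 0.4},{"offset": [0.14,0.6,-0.65],"rotation": [0,0,0],"claw": 0.4},{"offset": [0.18,0.8,-0.65],"rotation": [0,0,0],"claw": 0.4},{"offset": [0.2,0.9,-0.65],"rotation": [0,0,0],"claw": 0.4},{"offset": [0.2,0.9,-0.65],"rotation": [0,0,0],"claw": 0.4},{"offset": [0.2,0.9,-0.65],"rotation": [0,0,0],"claw": 0.4}])

```text
clock: 19.52
tcp_pos: [0.5806, 0.0667, 0.1013]
orientation: [-2.798, -1.427, 0.001]
contact_force: [-0.9, 0.9, -1.3]
grip_width: 0.0472
gripper_force: 41.7
```

```bash
python3 - <<'E'
from h import *
plan(.634,.043,.05,60)
E
```

```text
at [0.5806 0.0667 0.1013] yaw 54.04 j7 -1.05 width 0.0472 t 19.5
 offset [0.0813 0.3809 0.3421]  rot [-0.0002  0.0001 -0.052 ]
```

>>> drive_tool(rows=[{"offset": [0.03,0.12,0],"rotation": [0,0,-0.026],"claw": 0.4},{"offset": [0.06,0.25,0.05],"rotation": [0,0,-0.052],"claw": 0.4},{"offset": [0.08,0.36,0.15],"rotation": [0,0,-0.052],"claw": 0.4},{"offset": [0.081,0.381,0.27],"rotation": [0,0,-0.052],"claw": 0.4},{"offset": [0.081,0.381,0.34],"rotation": [0,0,-0.052],"claw": 0.4},{"offset": [0.081,0.381,0.342],"rotation": [0,0,-0.052],"claw": 0.4},{"offset": [0.081,0.381,0.342],"rotation": [0,0,-0.052],"claw": 0.4},{"offset": [0.081,0.381,0.342],"rotation": [0,0,-0.052],"claw": 0.4}])

```text
clock: 20.18
tcp_pos: [0.6336, 0.0448, 0.0511]
orientation: [-2.718, -1.575, -0.001]
contact_force: [-0.3, 0.3, -1.0]
grip_width: 0.047
gripper_force: 41.7
```

```bash
python3 - <<'E'
from h import *
plan(.634,.043,.009,60)
g=grab_frame("wrist"); np.savez("w6.npz",**g)
cv2.imwrite("pics/w6.png",cv2.resize(g["frame"][100:400,120:520,::-1],(800,600),interpolation=cv2.INTER_CUBIC))
E
```

```text
at [0.6336 0.0448 0.0511] yaw 60.17 j7 -0.92 width 0.0470 t 20.2
 offset [-0.009   0.0082  0.2807]  rot [ 0.     -0.0003  0.0015]
```

View pics/w6.png

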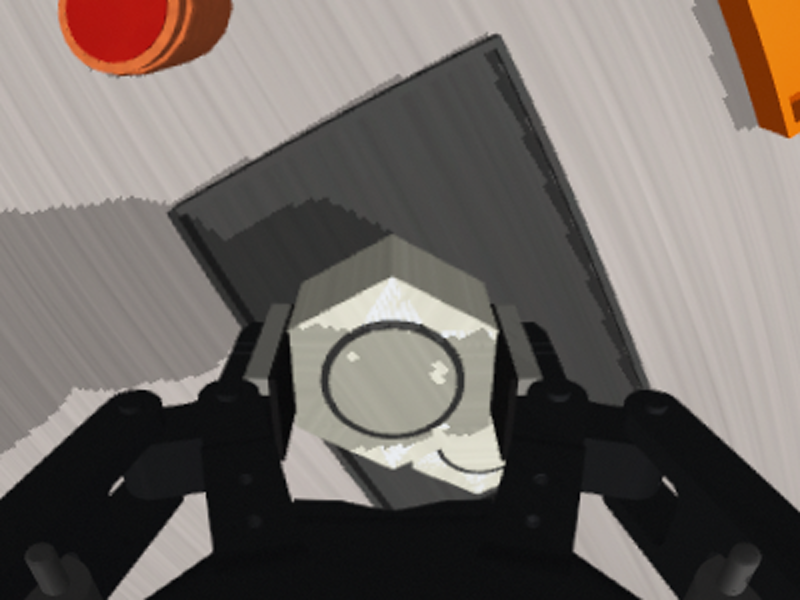

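>>> drive_tool(rows=[{"offset": [-0.01,0.007,0.1],"rotation": [0,0,0],"claw": 0.4},{"offset": [-0.01,0.007,0.2],"rotation": [0,0,0],"claw": 0.4},{"offset": [-0.01,0.007,0.25],"rotation": [0,0,0],"claw": 0.4},{"offset": [-0.01,0.007,0.27],"rotation": [0,0,0],"claw": 0.4},{"offset": [-0.01,0.007,0.28],"rotation": [0,0,0],"claw": 0.4},{"offset": [-0.01,0.007,0.283],"rotation": [0,0,0],"claw": 0.4},{"offset": [-0.01,0.007,0.283],"rotation": [0,0,0],"claw": 0.4}])

```text
clock: 20.82
tcp_pos: [0.6341, 0.042, 0.0082]
orientation: [-2.719, -1.573, 0.0]
contact_force: [-0.2, 0.2, -0.4]
grip_width: 0.0471
gripper_force: 41.8
```

>>> drive_tool(rows=[{"offset": [-0.015,0.009,0],"rotation": [0,0,0],"claw": 0.4},{"offset": [-0.03,0.017,0],"rotation": [0,0,0],"claw": 0.4},{"offset": [-0.046,0.027,0],"rotation": [0,0,0],"claw": 0.4},{"offset": [-0.046,0.027,0],"rotation": [0,0,0],"claw": 0.4},{"offset": [-0.046,0.027,0],"rotation": [0,0,0],"claw": 0.4}])

```text
clock: 21.23
tcp_pos: [0.6348, 0.0332, 0.0082]
orientation: [2.719, 1.572, 0.001]
contact_force: [0.1, -1.8, 1.3]
grip_width: 0.0473
gripper_force: 42.1
```

>>> drive_tool(rows=[{"offset": [-0.005,0.003,0],"rotation": [0,0,0],"claw": 0.4},{"offset": [-0.01,0.006,0],"rotation": [0,0,0],"claw": 0.4},{"offset": [-0.015,0.009,0],"rotation": [0,0,0],"claw": 0.4},{"offset": [-0.017,0.01,0],"rotation": [0,0,0],"claw": 0.4},{"offset": [-0.017,0.01,0],"rotation": [0,0,0],"claw": 0.4}])

```text
clock: 21.65
tcp_pos: [0.6347, 0.0318, 0.0081]
orientation: [-2.719, -1.574, -0.002]
contact_force: [-0.2, 3.5, 3.7]
grip_width: 0.0471
gripper_force: 42.4
```

>>> drive_tool(rows=[{"offset": [-0.005,0.003,0],"rotation": [0,0,0],"claw": 0.4},{"offset": [-0.01,0.006,0],"rotation": [0,0,0],"claw": 0.4},{"offset": [-0.012,0.007,0],"rotation": [0,0,0],"claw": 0.4},{"offset": [-0.012,0.007,0],"rotation": [0,0,0],"claw": 0.4}])

```text
clock: 21.98
tcp_pos: [0.6346, 0.0294, 0.0081]
orientation: [-2.719, -1.573, -0.002]
contact_force: [-0.7, 4.7, 5.3]
grip_width: 0.0471
gripper_force: 42.6
```

```bash
python3 - <<'E'
from h import *
g=grab_frame("wrist"); np.savez("w7.npz",**g)
cv2.imwrite("pics/w7.png",cv2.resize(g["frame"][200:380,200:440,::-1],(800,600),interpolation=cv2.INTER_CUBIC))
E
```

```text
(no output)
```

View pics/w7.png

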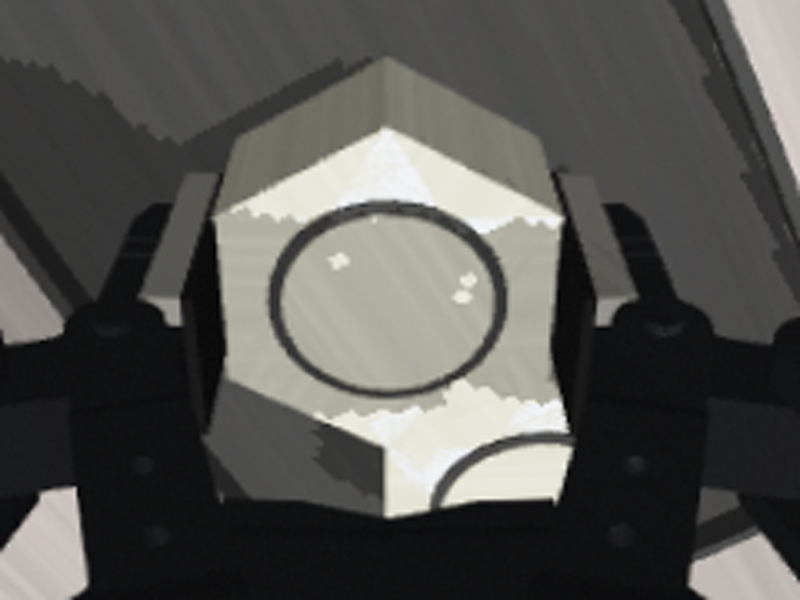

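The two dies' top faces meet with no visible seam, and B's lower vertex at (385,447) is flush with A's edge. Now I'll release it.

>>> drive_tool(rows=[{"offset": [0,0,0],"rotation": [0,0,0],"claw": 0.55},{"offset": [0,0,0],"rotation": [0,0,0],"claw": 0.6},{"offset": [0,0,0],"rotation": [0,0,0],"claw": 0.64},{"offset": [0,0,0],"rotation": [0,0,0],"claw": 0.64},{"offset": [0,0,-0.05],"rotation": [0,0,0],"claw": 0.64},{"offset": [0,0,-0.15],"rotation": [0,0,0],"claw": 0.64},{"offset": [0,0,-0.3],"rotation": [0,0,0],"claw": 0.64},{"offset": [0,0,-0.5],"rotation": [0,0,0],"claw": 0.7},{"offset": [0,0,-0.7],"rotation": [0,0,0],"claw": 0.8},{"offset": [0,0,-0.9],"rotation": [0,0,0],"claw": 0.9},{"offset": [0,0,-0.9],"rotation": [0,0,0],"claw": 0.9}])

```text
clock: 22.95
tcp_pos: [0.6384, 0.0294, 0.151]
orientation: [2.715, 1.57, 0.016]
contact_force: [0.8, 0.4, 0.4]
grip_width: 0.0769
gripper_force: 0.0
```

```bash
python3 - <<'E'
from h import *
plan(.43,.277,.14,75)
E
```

```text
at [0.6384 0.0294 0.151 ] yaw 60.07 j7 -0.85 width 0.0769 t 22.9
 offset [ 0.7371 -2.0281  0.0587]  rot [ 0.0051 -0.0026 -0.1303]
```

>>> drive_tool(rows=[{"offset": [0.1,-0.25,0],"rotation": [0,0,0],"claw": 0.9},{"offset": [0.2,-0.5,0],"rotation": [0,0,0],"claw": 0.9},{"offset": [0.3,-0.75,0],"rotation": [0,0,0],"claw": 0.9},{"offset": [0.4,-1,0],"rotation": [0,0,0],"claw": 0.9},{"offset": [0.4,-1,0],"rotation": [0,0,0],"claw": 0.9}])

```text
clock: 23.37
tcp_pos: [0.5289, 0.1638, 0.1444]
orientation: [-2.707, -1.586, -0.001]
contact_force: [-0.9, 0.8, -0.3]
grip_width: 0.0772
gripper_force: 0.0
```

>>> drive_tool(rows=[{"offset": [0.1,-0.25,0],"rotation": [0,0,-0.05],"claw": 0.9},{"offset": [0.2,-0.5,0],"rotation": [0,0,-0.105],"claw": 0.9},{"offset": [0.3,-0.75,0],"rotation": [0,0,-0.105],"claw": 0.9},{"offset": [0.34,-1,0],"rotation": [0,0,-0.105],"claw": 0.9},{"offset": [0.34,-1,0],"rotation": [0,0,-0.105],"claw": 0.9},{"offset": [0.34,-1,0],"rotation": [0,0,-0.105],"claw": 0.9},{"offset": [0.34,-1,0],"rotation": [0,0,-0.105],"claw": 0.9},{"offset": [0.34,-1,0],"rotation": [0,0,-0.105],"claw": 0.9}])

```text
clock: 24.03
tcp_pos: [0.431, 0.2734, 0.1432]
orientation: [2.541, 1.846, 0.001]
contact_force: [-0.5, -0.9, 0.4]
grip_width: 0.0764
gripper_force: 0.0
```

```bash
python3 - <<'E'
from h import *
plan(.43,.277,.02,72)
g=grab_frame("wrist"); np.savez("w8.npz",**g)
cv2.imwrite("pics/w8.png",cv2.resize(g["frame"][100:340,160:480,::-1],(800,600),interpolation=cv2.INTER_CUBIC))
E
```

```text
at [0.431  0.2734 0.1432] yaw 71.99 j7 -1.23 width 0.0764 t 24.0
 offset [ 0.0211 -0.0146  0.8213]  rot [ 0.0006  0.     -0.0001]
```

View pics/w8.png

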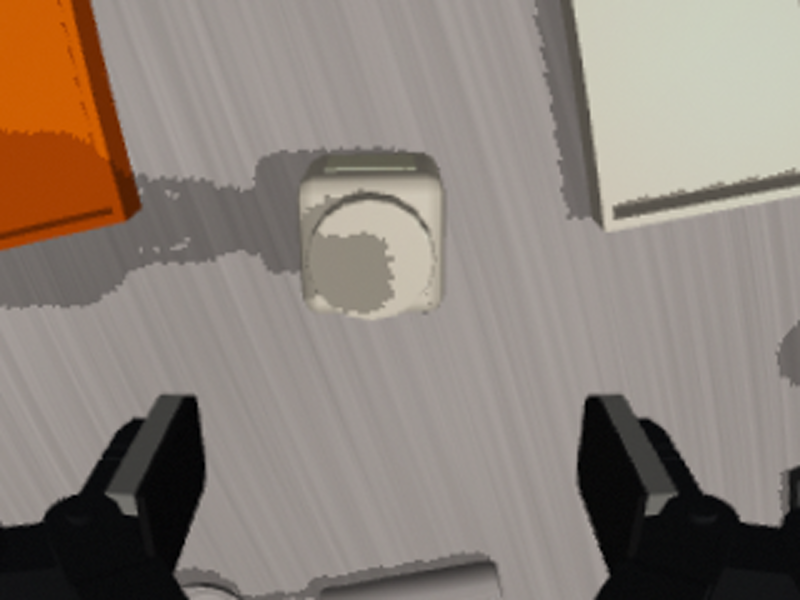

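The pot is aligned with the fingers, with its cap centre at crop (371,256). The white tub is at the upper right, its near corner at crop (605,230).

```bash
python3 - <<'E'
from h import *
g=dict(np.load("w8.npz")); p=rayw(g,160+371.5/2.5-.5,100+256.5/2.5-.5,.06); print(p); plan(*p,.018,72)
print("tub corner",rayw(g,160+605.5/2.5-.5,100+230.5/2.5-.5,.02))
a,b=[rayw(g,160+(u+.5)/2.5-.5,100+(v+.5)/2.5-.5,.02) for u,v in[(605,230),(800,192)]]; print("tub edge ang",np.degrees(np.arctan2(*(b-a)[::-1])))
E
```

```text
[0.42805614 0.28406862]
at [0.431  0.2733 0.143 ] yaw 71.96 j7 -1.23 width 0.0766 t 24.1
 offset [ 0.0625 -0.0415  0.8336]  rot [ 0.0004  0.0001 -0.0004]
tub corner [0.50781847 0.25518399]
tub edge ang -6.5709776645882085
```

>>> drive_tool(rows=[{"offset": [0.05,-0.035,0.15],"rotation": [0,0,0],"claw": 0.9},{"offset": [0.05,-0.035,0.35],"rotation": [0,0,0],"claw": 0.9},{"offset": [0.05,-0.035,0.55],"rotation": [0,0,0],"claw": 0.9},{"offset": [0.05,-0.035,0.7],"rotation": [0,0,0],"claw": 0.85},{"offset": [0.05,-0.035,0.82],"rotation": [0,0,0],"claw": 0.8},{"offset": [0.05,-0.035,0.82],"rotation": [0,0,0],"claw": 0.8},{"offset": [0.05,-0.035,0.82],"rotation": [0,0,0],"claw": 0.65},{"offset": [0.05,-0.035,0.82],"rotation": [0,0,0],"claw": 0.5},{"offset": [0.05,-0.035,0.82],"rotation": [0,0,0],"claw": 0.4},{"offset": [0.05,-0.035,0.82],"rotation": [0,0,0],"claw": 0.4},{"offset": [0.05,-0.035,0.82],"rotation": [0,0,0],"claw": 0.4},{"offset": [0.05,-0.035,0.82],"rotation": [0,0,0],"claw": 0.4},{"offset": [0.05,-0.035,0.82],"rotation": [0,0,0],"claw": 0.4}], force=30)

```text
clock: 25.17
tcp_pos: [0.4276, 0.2836, 0.0207]
orientation: [2.54, 1.849, 0.002]
contact_force: [0.4, -1.0, 7.3]
grip_width: 0.0473
gripper_force: 33.0
```

```bash
python3 - <<'E'
from h import *
plan(.567,.300,.11,83.5)
E
```

```text
at [0.4276 0.2836 0.0207] yaw 72.11 j7 -1.39 width 0.0473 t 25.2
 offset [ 0.3902  0.8517 -0.5943]  rot [ 0.0006 -0.0004 -0.0994]
```

>>> drive_tool(rows=[{"offset": [0,0,-0.08],"rotation": [0,0,0],"claw": 0.4},{"offset": [0,0,-0.25],"rotation": [0,0,0],"claw": 0.4},{"offset": [0,0,-0.45],"rotation": [0,0,0],"claw": 0.4},{"offset": [0.05,0.1,-0.58],"rotation": [0,0,0],"claw": 0.4},{"offset": [0.12,0.25,-0.6],"rotation": [0,0,-0.03],"claw": 0.4},{"offset": [0.2,0.45,-0.6],"rotation": [0,0,-0.06],"claw": 0.4},{"offset": [0.28,0.6,-0.6],"rotation": [0,0,-0.1],"claw": 0.4},{"offset": [0.36,0.78,-0.6],"rotation": [0,0,-0.1],"claw": 0.4},{"offset": [0.39,0.852,-0.6],"rotation": [0,0,-0.1],"claw": 0.4},{"offset": [0.39,0.852,-0.6],"rotation": [0,0,-0.1],"claw": 0.4},{"offset": [0.39,0.852,-0.6],"rotation": [0,0,-0.1],"claw": 0.4},{"offset": [0.39,0.852,-0.6],"rotation": [0,0,-0.1],"claw": 0.4}])

```text
clock: 26.17
tcp_pos: [0.565, 0.2999, 0.1099]
orientation: [-2.341, -2.094, 0.002]
contact_force: [-1.0, -0.0, -1.2]
grip_width: 0.0477
gripper_force: 32.1
```

```bash
python3 - <<'E'
from h import *
plan(.567,.300,.025,83.5)
g=grab_frame("wrist"); z=grab_frame("top"); np.savez("t2.npz",**z)
a=g["frame"][...,::-1]; b=z["frame"][150:270,200:440,::-1]
cv2.imwrite("pics/w9.png",np.hstack([cv2.resize(a[60:400,100:540],(440,340)),cv2.resize(b,(360,180),interpolation=cv2.INTER_CUBIC)[:,:][np.r_[0:180,[179]*160]]]))
E
```

```text
at [0.565  0.2999 0.1099] yaw 83.64 j7 -0.98 width 0.0477 t 26.2
 offset [0.0022 0.0137 0.566 ]  rot [-0.0006  0.0002  0.0012]
```

View pics/w9.png

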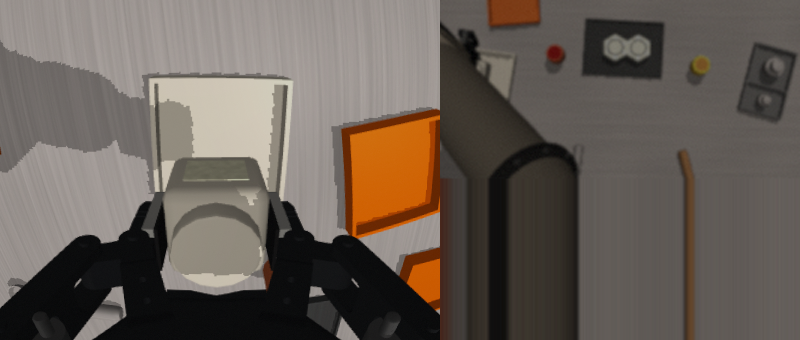

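The pot is over the white tub and aligned with it. In the top view both dies sit flush in the tray and both weights are in their bays.

>>> drive_tool(rows=[{"offset": [0,0.01,0.1],"rotation": [0,0,0],"claw": 0.4},{"offset": [0,0.01,0.25],"rotation": [0,0,0],"claw": 0.4},{"offset": [0,0.01,0.4],"rotation": [0,0,0],"claw": 0.4},{"offset": [0,0.01,0.5],"rotation": [0,0,0],"claw": 0.4},{"offset": [0,0.01,0.545],"rotation": [0,0,0],"claw": 0.4},{"offset": [0,0.01,0.56],"rotation": [0,0,0],"claw": 0.4},{"offset": [0,0.01,0.567],"rotation": [0,0,0],"claw": 0.4},{"offset": [0,0.01,0.567],"rotation": [0,0,0],"claw": 0.4},{"offset": [0,0.01,0.567],"rotation": [0,0,0],"claw": 0.4}])

```text
clock: 27.02
tcp_pos: [0.5685, 0.3, 0.0253]
orientation: [2.342, 2.093, 0.002]
contact_force: [-0.7, -0.7, -1.3]
grip_width: 0.0476
gripper_force: 31.5
```

>>> drive_tool(rows=[{"offset": [0,0,0.004],"rotation": [0,0,0],"claw": 0.4},{"offset": [0,0,0.008],"rotation": [0,0,0],"claw": 0.4},{"offset": [0,0,0.01],"rotation": [0,0,0],"claw": 0.4},{"offset": [0,0,0.01],"rotation": [0,0,0],"claw": 0.4}])

```text
clock: 27.35
tcp_pos: [0.5686, 0.2999, 0.0245]
orientation: [2.342, 2.093, 0.002]
contact_force: [-0.6, -2.0, 5.4]
grip_width: 0.0478
gripper_force: 32.3
```

>>> drive_tool(rows=[{"offset": [0,0,0],"rotation": [0,0,0],"claw": 0.55},{"offset": [0,0,0],"rotation": [0,0,0],"claw": 0.7},{"offset": [0,0,0],"rotation": [0,0,0],"claw": 0.75},{"offset": [0,0,0],"rotation": [0,0,0],"claw": 0.75},{"offset": [0,0,-0.1],"rotation": [0,0,0],"claw": 0.75},{"offset": [0,0,-0.25],"rotation": [0,0,0],"claw": 0.75},{"offset": [0,0,-0.45],"rotation": [0,0,0],"claw": 0.75},{"offset": [0,0,-0.65],"rotation": [0,0,0],"claw": 0.75},{"offset": [0,0,-0.9],"rotation": [0,0,0],"claw": 0.75},{"offset": [-0.3,-0.3,-1],"rotation": [0,0,0],"claw": 0.75},{"offset": [-0.6,-0.6,-1],"rotation": [0,0,0],"claw": 0.75},{"offset": [-0.8,-0.8,-1],"rotation": [0,0,0],"claw": 0.75},{"offset": [-0.8,-0.8,-1],"rotation": [0,0,0],"claw": 0.75},{"offset": [-0.8,-0.8,-1],"rotation": [0,0,0],"claw": 0.75},{"offset": [-0.8,-0.8,-1],"rotation": [0,0,0],"claw": 0.75}])

```text
clock: 28.6
tcp_pos: [0.4338, 0.1918, 0.1741]
orientation: [2.342, 2.091, -0.002]
contact_force: [0.3, -0.1, 0.2]
grip_width: 0.0642
gripper_force: 0.0
```

```bash
python3 - <<'E'
from h import *
o=get_obs(); print(o["tcp_pos"],o["contact_force"],o["clock"])
g=grab_frame("wrist"); z=grab_frame("top"); np.savez("t3.npz",**z); np.savez("w10.npz",**g)
b=z["frame"][150:270,200:460,::-1]
s=grab_frame("side")["frame"][...,::-1]
B=cv2.resize(b,(780,360),interpolation=cv2.INTER_CUBIC)
S=np.zeros((240,780,3),np.uint8); S[:,:384]=cv2.resize(g["frame"][...,::-1],(384,240),interpolation=cv2.INTER_AREA); S[:,390:774]=cv2.resize(s,(384,240),interpolation=cv2.INTER_AREA)
cv2.imwrite("pics/end.png",np.vstack([B,S]))
E
```

```text
[0.43376477 0.19177663 0.17408876] [ 0.25809518 -0.11659299  0.23181294] 28.6
```

View pics/end.png

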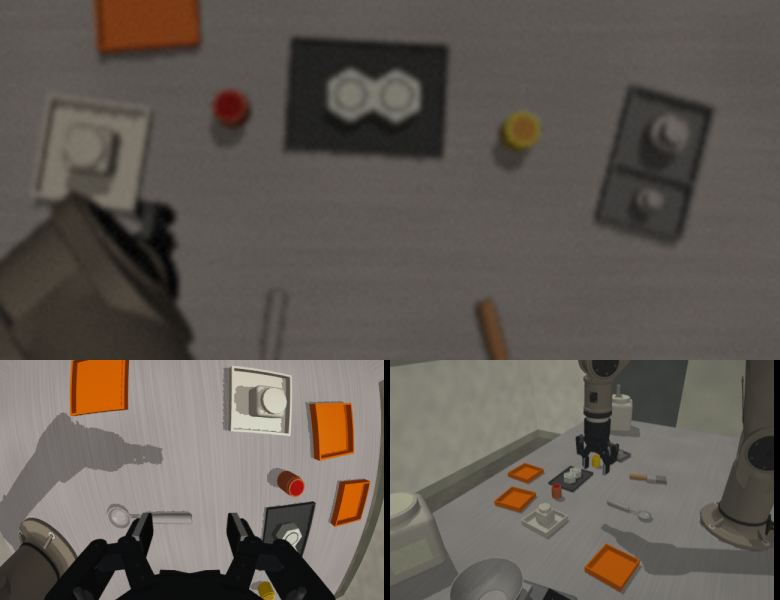

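All five pieces are upright in place: dies flush at (350,96) and (398,96), pot in the white tub at (88,148), and weights at (668,133) and (648,202). The arm is clear of everything.

```bash
python3 -c "
from h import *
print(hand_in())"
```

```text
the job is handed in; nothing more can be done
None
```

I handed the job in at about 29 s of the 122 s allowed: both dies are packed flush in the tray, the weights are in their bays, and the pot is in the white tub, all standing upright and released in the last pictures; no verdict came back.

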